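# Gauge the kiln sleeves and sort them

### The job

Try each of the three clay sleeves standing on the board on the gauge pin, the tallest first, then the middle one, then the shortest: slide it down as far as it goes, without forcing it. Stand a sleeve that goes fully home on the white kiln shelf, and one that sticks part-way in the scrap tub, upright, so that every sleeve stays upright throughout. Leave the stock sleeves on the far strip and everything else on the bench where they are.

Things in the scene. Friction and masses are not known exactly. Their poses are not given: they have to be found in the camera images.
- tall_1: tall fired-clay sleeve: off-white upright open tube 90 mm tall, outside diameter 38 mm, bore 22 mm at the mouths; the bore may be clear or narrowed inside by glaze from 17 mm above the foot (not recorded). Of tall_1 and tall_2 one stands on the board (to be tested), the other on the stock strip (leave it); this varies. Origin: centre of its underside, z up its axis
- tall_2: tall fired-clay sleeve: off-white upright open tube 90 mm tall, outside diameter 38 mm, bore 22 mm at the mouths; the bore may be clear or narrowed inside by glaze from 17 mm above the foot (not recorded). Of tall_1 and tall_2 one stands on the board (to be tested), the other on the stock strip (leave it); this varies. Origin: centre of its underside, z up its axis
- middle_1: middle fired-clay sleeve: off-white upright open tube 70 mm tall, outside diameter 38 mm, bore 22 mm at the mouths; the bore may be clear or narrowed inside by glaze from 17 mm above the foot (not recorded). Of middle_1 and middle_2 one stands on the board (to be tested), the other on the stock strip (leave it); this varies. Origin: centre of its underside, z up its axis
- middle_2: middle fired-clay sleeve: off-white upright open tube 70 mm tall, outside diameter 38 mm, bore 22 mm at the mouths; the bore may be clear or narrowed inside by glaze from 17 mm above the foot (not recorded). Of middle_1 and middle_2 one stands on the board (to be tested), the other on the stock strip (leave it); this varies. Origin: centre of its underside, z up its axis
- short_1: short fired-clay sleeve: off-white upright open tube 50 mm tall, outside diameter 38 mm, bore 22 mm at the mouths; the bore may be clear or narrowed inside by glaze from 17 mm above the foot (not recorded). Of short_1 and short_2 one stands on the board (to be tested), the other on the stock strip (leave it); this varies. Origin: centre of its underside, z up its axis
- short_2: short fired-clay sleeve: off-white upright open tube 50 mm tall, outside diameter 38 mm, bore 22 mm at the mouths; the bore may be clear or narrowed inside by glaze from 17 mm above the foot (not recorded). Of short_1 and short_2 one stands on the board (to be tested), the other on the stock strip (leave it); this varies. Origin: centre of its underside, z up its axis
- gauge: fit gauge: square steel base 80 x 80 x 20 mm with an upright steel pin in its middle, diameter 18 mm, rising 45 mm above the base, its tip tapering to 12 mm over the last 4 mm; fixed. Origin at the centre of the base's underside, z up
- gauge_seat (a point): point on the pin's axis at the level of the gauge base's top face (20 mm above the bench), where the foot of a fitting sleeve comes to rest; the pin's tip is 45 mm above it
- batt: white kiln shelf lying on the bench: a flat slab 200 (x) x 160 (y) x 12 mm, on the left or on the right, for the sleeves that fit; fixed. Origin at the centre of its underside
- tub: dark steel scrap tub, open-topped, outside 200 (x) x 160 (y) x 45 mm, walls and floor 6 mm, on the other side from the kiln shelf, for the sleeves that do not fit; fixed. Origin at the centre of its underside
- board: off-white board 180 (x) x 400 (y) x 12 mm in the middle of the bench, on which the three sleeves to be tested stand; fixed. Origin at the centre of its underside
- stock: dark steel strip 76 (x) x 260 (y) x 12 mm at the far side of the bench, beyond the board, with the three stock sleeves that are not part of the job; fixed. Origin at the centre of its underside
- cone: terracotta cone 55 mm tall, foot diameter 24 mm, on the board among the sleeves; bystander. Origin at the centre of its underside
- stub: solid white clay stub, diameter 24 mm, 40 mm tall, on the board among the sleeves; bystander. Origin at the centre of its underside
- can: steel tin, diameter 66 mm, 85 mm tall, left of the board; bystander. Origin at the centre of its underside
- jar: amber glass jar with steel cap, diameter 50 mm, 70 mm tall, left of the gauge; bystander. Origin at the centre of its underside
- cup: small blue ceramic cup, rim diameter 50 mm, 50 mm tall, right of the gauge; bystander. Origin at the centre of its underside
- tile: blue glazed sample tile 40 (x) x 28 (y) x 8 mm lying on the kiln shelf near its +y edge; bystander. Origin at the centre of its underside
- dish: small terracotta dish, rim diameter 70 mm, 30 mm tall, right of the board; bystander. Origin at the centre of its underside
There are look-alikes about, which are no part of the job. Leave any brown or purple look-alike of the middle_1 alone.

How it is judged:
On the way, in this order (a step that is already met when the one before it is completed fails the run):
1. the tall sleeve from the board is upright on the pin, down as far as it goes: foot within 5 mm of the gauge base or, if narrowed, stopped by the pin 28 (+-5) mm above it (((horizontal distance between tall_1 and gauge_seat below 0.004 m and angle between tall_1's own z axis and vertical below 0.12 rad and z of tall_1 in the frame of gauge_seat between -0.004 and 0.005 m) or (horizontal distance between tall_2 and gauge_seat below 0.004 m and angle between tall_2's own z axis and vertical below 0.12 rad and z of tall_2 in the frame of gauge_seat between 0.023 and 0.033 m))), for 0.2 s.
2. the middle sleeve from the board is upright on the pin, down as far as it goes: foot within 5 mm of the gauge base or, if narrowed, stopped by the pin 28 (+-5) mm above it (((horizontal distance between middle_1 and gauge_seat below 0.004 m and angle between middle_1's own z axis and vertical below 0.12 rad and z of middle_1 in the frame of gauge_seat between -0.004 and 0.005 m) or (horizontal distance between middle_2 and gauge_seat below 0.004 m and angle between middle_2's own z axis and vertical below 0.12 rad and z of middle_2 in the frame of gauge_seat between 0.023 and 0.033 m))), for 0.2 s.
3. the short sleeve from the board is upright on the pin, down as far as it goes: foot within 5 mm of the gauge base or, if narrowed, stopped by the pin 28 (+-5) mm above it (((horizontal distance between short_1 and gauge_seat below 0.004 m and angle between short_1's own z axis and vertical below 0.12 rad and z of short_1 in the frame of gauge_seat between -0.004 and 0.005 m) or (horizontal distance between short_2 and gauge_seat below 0.004 m and angle between short_2's own z axis and vertical below 0.12 rad and z of short_2 in the frame of gauge_seat between 0.023 and 0.033 m))), for 0.2 s.
At the end, for the whole second after the job is handed in: The three sleeves from the board stand upright (within 0.12 rad), still and released: those that went home with their foot and axis on the kiln shelf, those that stuck with their foot on the floor of the scrap tub; the stock sleeves are on their strip within 20 mm of their start (((x of tall_1 in the frame of batt between -0.097 and 0.097 m and y of tall_1 in the frame of batt between -0.077 and 0.077 m and z of tall_1 in the frame of batt between 0.006 and 0.02 m and linear speed of tall_1 below 0.02 m/s and angle between tall_1's own z axis and vertical below 0.12 rad and distance of tall_2 from where it was at the start of the episode below 0.02 m and x of tall_2 in the frame of stock between -0.045 and 0.045 m and y of tall_2 in the frame of stock between -0.14 and 0.14 m and z of tall_2 in the frame of stock between 0.004 and 0.02 m) or (x of tall_2 in the frame of tub between -0.094 and 0.094 m and y of tall_2 in the frame of tub between -0.074 and 0.074 m and z of tall_2 in the frame of tub between 0 and 0.014 m and linear speed of tall_2 below 0.02 m/s and angle between tall_2's own z axis and vertical below 0.12 rad and distance of tall_1 from where it was at the start of the episode below 0.02 m and x of tall_1 in the frame of stock between -0.045 and 0.045 m and y of tall_1 in the frame of stock between -0.14 and 0.14 m and z of tall_1 in the frame of stock between 0.004 and 0.02 m)) and ((x of middle_1 in the frame of batt between -0.097 and 0.097 m and y of middle_1 in the frame of batt between -0.077 and 0.077 m and z of middle_1 in the frame of batt between 0.006 and 0.02 m and linear speed of middle_1 below 0.02 m/s and angle between middle_1's own z axis and vertical below 0.12 rad and distance of middle_2 from where it was at the start of the episode below 0.02 m and x of middle_2 in the frame of stock between -0.045 and 0.045 m and y of middle_2 in the frame of stock between -0.14 and 0.14 m and z of middle_2 in the frame of stock between 0.004 and 0.02 m) or (x of middle_2 in the frame of tub between -0.094 and 0.094 m and y of middle_2 in the frame of tub between -0.074 and 0.074 m and z of middle_2 in the frame of tub between 0 and 0.014 m and linear speed of middle_2 below 0.02 m/s and angle between middle_2's own z axis and vertical below 0.12 rad and distance of middle_1 from where it was at the start of the episode below 0.02 m and x of middle_1 in the frame of stock between -0.045 and 0.045 m and y of middle_1 in the frame of stock between -0.14 and 0.14 m and z of middle_1 in the frame of stock between 0.004 and 0.02 m)) and ((x of short_1 in the frame of batt between -0.097 and 0.097 m and y of short_1 in the frame of batt between -0.077 and 0.077 m and z of short_1 in the frame of batt between 0.006 and 0.02 m and linear speed of short_1 below 0.02 m/s and angle between short_1's own z axis and vertical below 0.12 rad and distance of short_2 from where it was at the start of the episode below 0.02 m and x of short_2 in the frame of stock between -0.045 and 0.045 m and y of short_2 in the frame of stock between -0.14 and 0.14 m and z of short_2 in the frame of stock between 0.004 and 0.02 m) or (x of short_2 in the frame of tub between -0.094 and 0.094 m and y of short_2 in the frame of tub between -0.074 and 0.074 m and z of short_2 in the frame of tub between 0 and 0.014 m and linear speed of short_2 below 0.02 m/s and angle between short_2's own z axis and vertical below 0.12 rad and distance of short_1 from where it was at the start of the episode below 0.02 m and x of short_1 in the frame of stock between -0.045 and 0.045 m and y of short_1 in the frame of stock between -0.14 and 0.14 m and z of short_1 in the frame of stock between 0.004 and 0.02 m))); the robot touches nothing.
It fails at once if a bystander is knocked: the cone, stub, can, jar, cup, tile or dish is shifted by more than 25 mm (distance of any of cone, stub, can, jar, cup, tile, dish from where it was at the start of the episode above 0.025 m).
It fails at once if a sleeve, on the job or in stock, leans more than 0.5 rad (angle between any of tall_1, tall_2, middle_1, middle_2, short_1, short_2's own z axis and vertical above 0.5 rad).
It fails at once if a sleeve is forced: it bears on the gauge with more than 45 N (contact force between any of tall_1, tall_2, middle_1, middle_2, short_1, short_2 and gauge above 45 N).
It also fails if it takes over 72 s, if anything falls off the work surface, if the arm or the gripper's body presses on something with over 40 N, if the wrist force passes 120 N, or if a joint passes its speed limit or range.

### The arm

A 6-joint arm with a two-finger parallel gripper is mounted at the origin on the work surface. World frame = base frame: x ahead of the robot, y to its left, z up, the work surface at z = 0. Lengths are in m, angles in rad, forces in N, time in s.
With the tool pointing down it reaches from about 0.35 to 0.85 m from the base axis. Payload 8.1 kg.
Tool frame: the origin (TCP) lies at the very end of the fingers, on their centre line; the grasp point (between the pads) lies 19 mm behind it; z points along the fingers, y is the line along which they close (so a half turn about z gives the same grasp; the last joint's range is limited). The gripper opens to 93 mm and grips with 3 to 60 N. Pads are 15 mm wide; open, the fingers measure 128 mm over their backs; the gripper's body (75 mm by 188 mm) begins 65 mm behind the grasp point.
Start: joints at [1.233, 0.13, 1.488, -0, 1.523, -0.085], TCP at [0.15, 0.581, 0.219] pointing down, gripper open.
Joint ranges: [-2.96, 2.96], [-0.89, 2.26], [0.02, 2.5], [-1.34, 4.48], [0, 2.73], [-2.66, 2.66]. Speed limits (rad/s): [2.39, 2.39, 2.79, 3.14, 3.14, 3.14].

### API

Orientations are given as a rotation vector (axis times angle).
In Python, from plant import robot, imaging gives the robot as it stands.
- The arm moves only by the tool jog_arm, never from a script. Its argument "rows" is a list of rows, each a list of 2 entries, a list of its own where there are three numbers: the shift along the tool's x, y, z each as a share of 0.2 m, from -1 to 1, then the turn, a rotation vector about the tool's x, y, z each as a share of pi/2 rad, from -1 to 1. A call has 1 to 5 rows; each row is the pose to reach, as a shift and turn from the pose commanded when the call began, along the tool's axes at that moment; what a row does not reach only later rows make up. A row lasts 1/10 s, in which the tool goes at most 50 mm and 8.59 degrees, less where a joint would pass 70% of its speed; a pose out of reach is approached as far as the arm can. A call with a number of a shift or a turn outside -1 to 1 is refused whole. A call with a gripper value outside its range is refused whole. "hand" is the closure, from -1 (fully open) to 1 (shut), set as the call begins (left out, the last holds). The fingers move at their own pace and stop on an object; "squeeze" is the grip in N (left out, the last holds). Time passes only in rows, so rows that repeat a pose let the fingers close. It gives the time, the measured TCP pose, the force, the opening and the grip force at its end, in the units of the state.
- robot.read_state(): the state, without advancing time (a new reading comes with each control period).
- imaging.read_camera(name): name is "side" or "top" or "wrist"; returns a dict with "frame" (420x560x3 uint8, red, green, blue), "vertical_fov" (degrees; the focal length in pixels is half the picture's height over the tangent of half this angle, whatever the lens; pixels are square), "cx", "cy" (the principal point, pixels), "R" (3x3) and "t" (3): a world point X has camera coordinates R X + t. Camera axes: x right, y down, z forward; pixel columns grow to the right and rows downward; lengths in m; the calibration is good to about 2 mm. A picture is of the moment at which its call begins. There is no depth.
- robot.close_job(): hands the job in; it is judged then, once.
The state is a dict: "t": time; "q": joint angles; "dq": joint speeds; "joint_torque": joint torques, N m; "tool_pos": TCP position; "orientation": TCP orientation; "force": force on the tool from outside, world axes, zero at the start; "wrist_torque": the same for the moment, N m; "opening": finger opening in m; "gripper_force": force on a finger pad.
Only numpy, scipy, OpenCV 4.12 (cv2) and the standard library are available. Lean on these libraries where they do the work, as an engineer would, in place of code of your own. Each camera call takes 0.05 s, during which the arm holds its last target. There are 200 camera calls.

## Working session

There is one attempt and no reset: what is moved stays moved. The work goes in short steps, Python scripts to look and compute and a tool call to move; the robot and the scene stay as the last step left them, time stands still between calls to the robot, and variables do not carry over. Pictures are saved under pics/ and viewed, at most 12 in all, crops included, and the job is handed in when it is done.

Besides the shell and the picture viewer there is one more tool, called after "Request:" as name(argument=value, ...), one argument or row to a line, values as JSON. jog_arm: Moves the arm, as the interface text tells. Its arguments: {"type":"object","properties":{"rows":{"type":"array"},"hand":{"type":"number"},"squeeze":{"type":"number"}},"required":["rows"]}

```bash
mkdir -p pics; ls
cat > h.py <<'E'
import numpy as np, cv2
from plant import robot, imaging
def cam(n):
    c=imaging.read_camera(n); h=c["frame"].shape[0]
    c["f"]=h/2/np.tan(np.radians(c["vertical_fov"])/2); c["R"]=np.array(c["R"]); c["t"]=np.array(c["t"]); return c
def save(c,p,box=None,s=1):
    f=c["frame"][:,:,::-1]
    if box: f=f[box[1]:box[3],box[0]:box[2]]
    cv2.imwrite(p,cv2.resize(f,None,fx=s,fy=s,interpolation=cv2.INTER_CUBIC))
def px2w(c,u,v,z):
    d=c["R"].T@np.array([(u-c["cx"])/c["f"],(v-c["cy"])/c["f"],1]); o=-c["R"].T@c["t"]
    return o+d*(z-o[2])/d[2]
def w2px(c,X):
    p=c["R"]@np.array(X)+c["t"]; return p[:2]/p[2]*c["f"]+[c["cx"],c["cy"]]
E
python3 - <<'E'
from h import *
import pickle
for n in("top","side"):
    c=cam(n); save(c,f"pics/{n}0.png",s=1.4); pickle.dump(c,open(n+".pkl","wb")); print(n,c["f"],c["cx"],c["cy"],-c["R"].T@c["t"],c["R"].round(3).tolist())
print({k:np.round(v,3).tolist() for k,v in robot.read_state().items()})
E
```

```text
pics
top 498.42298456479267 277.7104826450458 206.53515137822546 [0.40107069 0.01853734 1.36816655] [[-0.009, -1.0, -0.009], [-0.991, 0.01, -0.13], [0.13, 0.008, -0.991]]
side 517.4012048825298 277.3016742323071 207.18650799405816 [ 0.09352187 -0.58099745  0.89509042] [[0.794, -0.608, 0.016], [-0.436, -0.588, -0.682], [0.424, 0.534, -0.732]]
{'t': 0.1, 'q': [1.233, 0.131, 1.489, -0.0, 1.523, -0.085], 'dq': [-0.0, -0.001, -0.002, -0.001, -0.001, 0.0], 'joint_torque': [0.001, -56.134, -49.31, 0.077, 0.029, -0.0], 'tool_pos': [0.15, 0.58, 0.218], 'orientation': [-0.396, -3.116, 0.003], 'force': [-0.792, -0.423, 0.521], 'wrist_torque': [-0.004, -0.006, -0.039], 'gripper_force': 0.0, 'opening': 0.093}
```

View pics/top0.png

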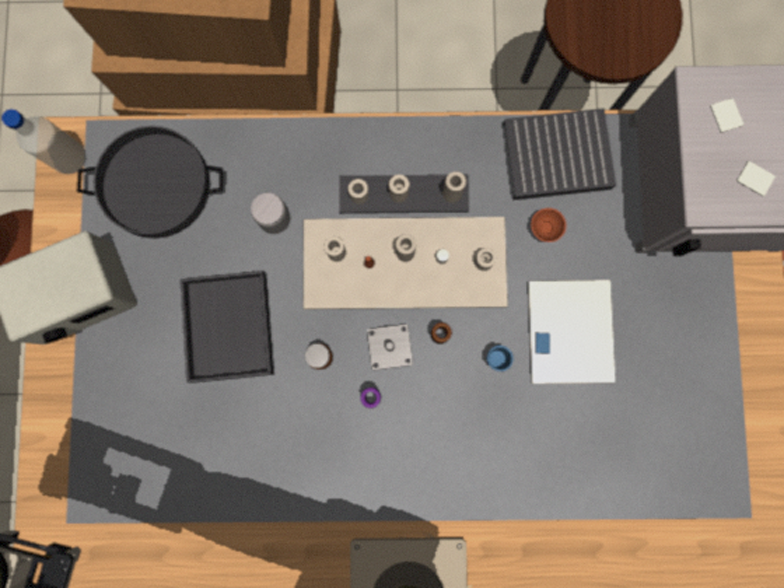

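View pics/side0.png

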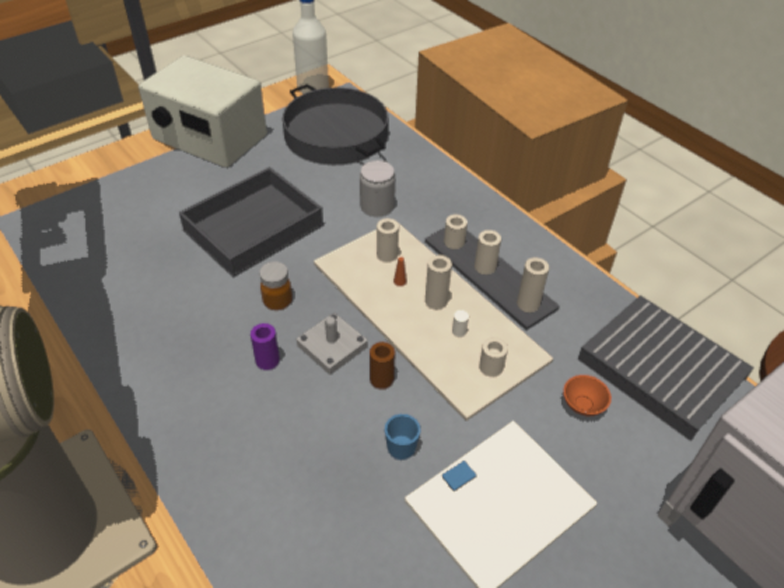

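The top view (display px, 1.4x) shows these on the board: sleeves at (335,247), (405,245) and (485,258), a cone at (369,262) and a stub at (442,256). The side view gives their heights: (388,225) is middle, (438,265) is tall and (493,345) is short. The brown (441,332) and purple (370,397) tubes are the look-alikes. The stock sleeves stand on the dark strip. The gauge is at (389,346), the tub on the left (+y) and the shelf on the right. I'll confirm in an enlarged crop.

Run:
```python
from h import *
import pickle
c=pickle.load(open("top.pkl","rb")); save(c,"pics/topc.png",(215,150,375,270),5)
c=pickle.load(open("side.pkl","rb")); save(c,"pics/sidec.png",(205,145,385,280),4.4)
```

```text
(no output)
```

View pics/topc.png

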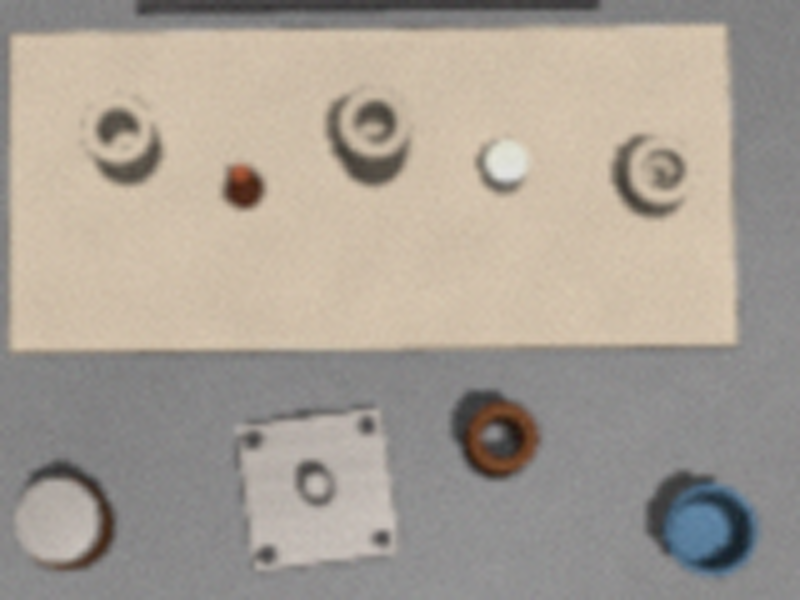

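View pics/sidec.png

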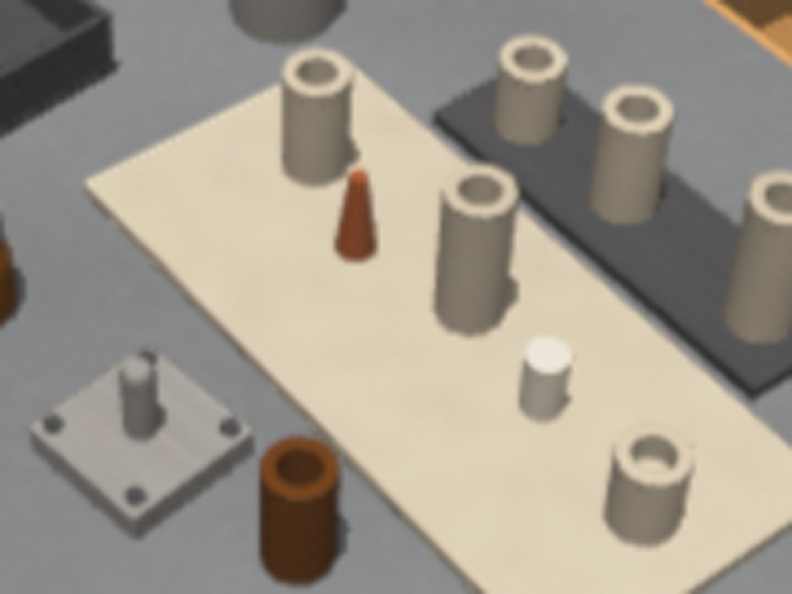

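The enlarged crops agree. In the top crop the rim centres are about (123,131) for middle, (371,125) for tall and (656,173) for short, with the pin tip at about (318,485). In the side crop they are (317,71), (480,190), (653,457) and (139,368).

Run:
```python
from h import *
import pickle
T=pickle.load(open("top.pkl","rb"));S=pickle.load(open("side.pkl","rb"))
q=lambda x,s,o:((x[0]+.5)/s-.5+o[0],(x[1]+.5)/s-.5+o[1])
for n,a,b,z in [("mid",(123,131),(317,71),.082),("tall",(371,125),(480,190),.102),("short",(656,173),(653,457),.062),("pin",(318,485),(139,368),.065),("cone",(240,175),(358,174),.067),("stub",(505,160),(547,354),.052),("jar",(57,520),None,.07),("brown",(500,438),(299,469),.07),("gaugeNW",(236,425),(139,349),.02),("gNE",(380,408),(252,443),.02),("gSE",(395,552),(138,525),.02),("gSW",(257,568),(32,431),.02)]:
    print(n,px2w(T,*q(a,5,(215,150)),z)[:2].round(4), px2w(S,*q(b,4.4,(205,145)),z)[:2].round(4) if b else '')
for n,pts,z in [("tub",[(181,278),(265,271),(273,375),(188,382)],.045),("batt",[(528,281),(611,280),(615,382),(532,384)],.012),("tile",[(542,343)],.02),("stockS",[(455,181)],.1),("can",[(267,207)],.085),("cup",[(500,353)],.05),("jar",[(317,353)],.07),("purple",[(370,395)],.07),("dish",[(547,223)],.03)]:
    print(n,[px2w(T,*q(p,1.4,(0,0)),z)[:2].round(3).tolist() for p in pts])
for n,pts,z in [("tub",[(180,216),(268,170),(322,213),(233,262)],.045),("batt",[(405,499),(514,422),(596,503)],.012)]:
    print(n,[px2w(S,*q(p,1.4,(0,0)),z)[:2].round(3).tolist() for p in pts])
```

```text
mid [0.6522 0.1288] [0.654  0.1313]
tall [ 0.6501 -0.0012] [ 0.6518 -0.0037]
short [ 0.6304 -0.1528] [ 0.6308 -0.1579]
pin [0.4666 0.0281] [0.4681 0.0282]
cone [0.6307 0.068 ] [0.633  0.0685]
stub [ 0.6401 -0.0735] [ 0.6397 -0.0743]
jar [0.4494 0.1638] 
brown [ 0.4899 -0.0669] [ 0.4902 -0.0697]
gaugeNW [0.5017 0.0726] [0.4955 0.0717]
gNE [ 0.5102 -0.0055] [ 0.5054 -0.012 ]
gSE [ 0.4325 -0.0126] [ 0.4324 -0.0198]
gSW [0.4246 0.0617] [0.423  0.0588]
tub [[0.601, 0.428], [0.613, 0.267], [0.414, 0.249], [0.402, 0.409]]
batt [[0.593, -0.244], [0.593, -0.406], [0.395, -0.404], [0.393, -0.244]]
tile [[0.471, -0.265]]
stockS [[0.77, -0.097]]
can [[0.728, 0.257]]
cup [[0.451, -0.179]]
jar [[0.454, 0.163]]
purple [[0.376, 0.065]]
dish [[0.704, -0.281]]
tub [[0.4, 0.4], [0.592, 0.421], [0.605, 0.259], [0.418, 0.244]]
batt [[0.395, -0.247], [0.593, -0.248], [0.592, -0.403]]
```

Request:
jog_arm(
  rows=[
    [[-0.94,-0.635,0],[0,0,0.42]],
    [[-0.94,-0.635,0],[0,0,0.42]],
    [[-0.94,-0.635,0],[0,0,0.42]],
    [[-0.94,-0.635,0],[0,0,0.42]],
    [[-0.94,-0.635,0],[0,0,0.42]],
  ],
  hand=-0.3,
  squeeze=12,
)

```text
t: 0.6
tool_pos: [0.302, 0.4082, 0.2182]
orientation: [1.395, 2.814, -0.002]
force: [1.0, 0.1, 0.2]
opening: 0.0617
gripper_force: 0.0
```

```bash
cat > go.py <<'E'
import sys
from plant import robot
import numpy as np
from scipy.spatial.transform import Rotation as Ro
def st():
    s=robot.read_state(); R=Ro.from_rotvec(s["orientation"]); y=R.as_matrix()[:,1]
    print("t",round(s["t"],2),"p",np.round(s["tool_pos"],4),"yhead",round(float(np.degrees(np.arctan2(y[1],y[0]))),2),"tilt",round(float(np.degrees(np.arccos(-R.as_matrix()[2,2]))),2),"F",np.round(s["force"],1),"open",round(float(s["opening"]),4),"g",round(float(s["gripper_force"]),1))
    return s,R
s,R=st()
if len(sys.argv)>3:
    W=np.array(list(map(float,sys.argv[1:4]))); D=Ro.from_matrix(np.array([[0,1,0],[1,0,0],[0,0,-1.]]))
    print("shift",(R.inv().apply(W-s["tool_pos"])/.2).round(3),"turn",((R.inv()*D).as_rotvec()/(np.pi/2)).round(3))
E
python3 go.py .5 .2 .22
```

```text
t 0.6 p [0.302  0.4082 0.2182] yhead 37.28 tilt 0.07 F [1.  0.1 0.2] open 0.0617 g 0.0
shift [-1.428  0.157 -0.008] turn [-0.     0.001  0.414]
```

Request:
jog_arm(
  rows=[
    [[-1,0.1,0],[0,0,0.414]],
    [[-1,0.1,0],[0,0,0.414]],
    [[-1,0.1,0],[0,0,0.414]],
    [[-1,0.1,0],[0,0,0.414]],
    [[-1,0.1,0],[0,0,0.414]],
  ],
)

```text
t: 1.1
tool_pos: [0.4417, 0.2603, 0.2182]
orientation: [2.224, 2.216, -0.001]
force: [-0.3, 0.3, -0.1]
opening: 0.0603
gripper_force: 0.0
```

```bash
python3 go.py .651 -0.002 .22
```

```text
t 1.1 p [0.4417 0.2603 0.2182] yhead -0.21 tilt 0.12 F [-0.3  0.3 -0.1] open 0.0603 g 0.0
shift [-1.308  1.051 -0.006] turn [ 0.     0.001 -0.002]
```

Request:
jog_arm(
  rows=[
    [[-0.95,0.6,0],[0,0,0]],
    [[-0.95,0.6,0],[0,0,0]],
    [[-0.95,0.6,0],[0,0,0]],
    [[-0.95,0.6,0],[0,0,0]],
    [[-0.95,0.6,0],[0,0,0]],
  ],
)

```text
t: 1.6
tool_pos: [0.5611, 0.0723, 0.218]
orientation: [2.215, 2.227, -0.002]
force: [-0.5, 0.4, -0.1]
opening: 0.0603
gripper_force: 0.0
```

Request:
jog_arm(
  rows=[
    [[-0.36,0.45,0],[0,0,0]],
    [[-0.36,0.45,0],[0,0,0]],
    [[-0.36,0.45,0],[0,0,0]],
    [[-0.36,0.45,0],[0,0,0]],
  ],
)

```text
t: 2.0
tool_pos: [0.6512, 0.0026, 0.217]
orientation: [-2.215, -2.226, 0.003]
force: [0.1, 0.6, -0.2]
opening: 0.0604
gripper_force: 0.0
```

```bash
python3 - <<'E'
from h import *
import pickle
c=cam("wrist"); pickle.dump(c,open("w1.pkl","wb")); save(c,"pics/w1.png",s=1.4)
print(-c["R"].T@c["t"],c["f"]); 
for X in[(.651,-.002,.102),(.640,-.074,.052),(.654,.130,.082)]: print(w2px(c,X)*1.4)
E
python3 go.py .651 -0.002 .22
```

```text
[0.6513765  0.08554689 0.38290086] 360.2785290151066
[390.28341788 301.924868  ]
[374.67700218 376.68207748]
[397.17401941  59.9057524 ]
t 2.05 p [0.6504 0.004  0.2174] yhead 0.37 tilt 0.12 F [-0.2  0.7  0.7] open 0.0607 g 0.0
shift [-0.03   0.003 -0.013] turn [-0.001 -0.     0.004]
```

View pics/w1.png

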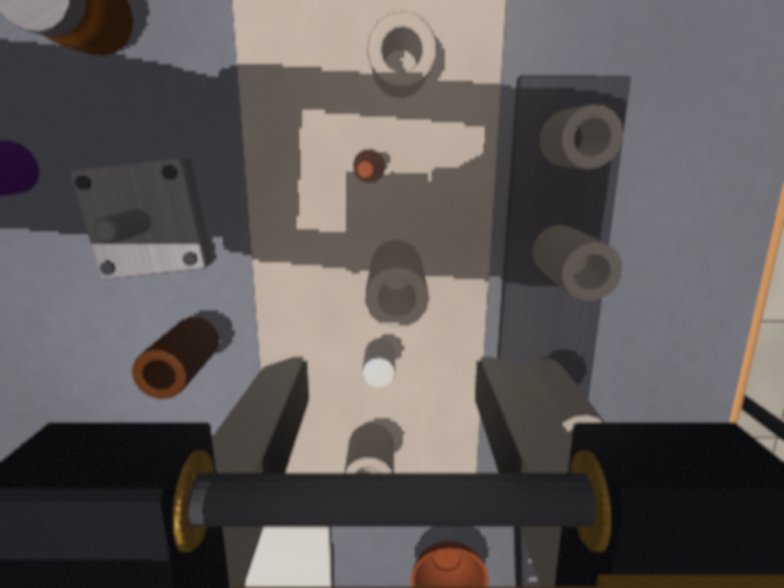

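The wrist view shows the tall rim at (396,295) and the pin tip at (105,229). The middle rim is at (401,50) and the stub at (378,372).

```bash
python3 - <<'E'
from h import *
import pickle
c=pickle.load(open("w1.pkl","rb"))
for n,p,z in[("tall",(396,295),.102),("pin",(105,229),.065),("mid",(401,50),.082),("stub",(378,372),.052)]: print(n,px2w(c,(p[0]+.5)/1.4-.5,(p[1]+.5)/1.4-.5,z).round(4))
E
python3 go.py .652 0 .069;python3 go.py .652 0 .069
```

```text
tall [0.6542 0.0024 0.102 ]
pin [0.4701 0.0338 0.065 ]
mid [0.6559 0.135  0.082 ]
stub [ 0.6423 -0.0701  0.052 ]
t 2.05 p [0.6504 0.004  0.2174] yhead 0.37 tilt 0.12 F [-0.2  0.7  0.7] open 0.0607 g 0.0
shift [-0.02   0.009  0.742] turn [-0.001 -0.     0.004]
t 2.05 p [0.6504 0.004  0.2174] yhead 0.37 tilt 0.12 F [-0.2  0.7  0.7] open 0.0607 g 0.0
shift [-0.02   0.009  0.742] turn [-0.001 -0.     0.004]
```

Request:
jog_arm(
  rows=[
    [[-0.02,0.01,0.2],[0,0,0]],
    [[-0.02,0.01,0.4],[0,0,0]],
    [[-0.02,0.01,0.6],[0,0,0]],
    [[-0.02,0.01,0.745],[0,0,0]],
    [[-0.02,0.01,0.745],[0,0,0]],
  ],
)

```text
t: 2.55
tool_pos: [0.6474, 0.0024, 0.064]
orientation: [-2.206, -2.226, 0.01]
force: [-0.9, 0.4, -0.6]
opening: 0.0607
gripper_force: 0.0
```

Request:
jog_arm(
  rows=[
    [[0,0,0],[0,0,0]],
    [[0,0,0],[0,0,0]],
    [[0,0,0],[0,0,0]],
    [[0,0,0],[0,0,0]],
  ],
  hand=0.6,
  squeeze=14,
)

```text
t: 2.95
tool_pos: [0.6541, 0.0007, 0.0722]
orientation: [2.211, 2.228, 0.004]
force: [-1.6, 0.5, 7.0]
opening: 0.0363
gripper_force: 14.0
```

```bash
python3 go.py .651 -0.001 .22
```

```text
t 2.95 p [0.6541 0.0007 0.0722] yhead 0.46 tilt 0.21 F [-1.6  0.5  7. ] open 0.0363 g 14.0
shift [-0.009 -0.013 -0.739] turn [0.002 0.    0.005]
```

Request:
jog_arm(
  rows=[
    [[0,0,-0.1],[0,0,0]],
    [[0,0,-0.3],[0,0,0]],
    [[0,0,-0.5],[0,0,0]],
    [[0,0,-0.7],[0,0,0]],
    [[0,0,-0.7],[0,0,0]],
  ],
)

```text
t: 3.45
tool_pos: [0.6564, 0.0004, 0.2187]
orientation: [2.206, 2.223, 0.013]
force: [1.7, 0.4, -1.3]
opening: 0.0363
gripper_force: 14.0
```

Request:
jog_arm(
  rows=[
    [[0.04,-0.2,0],[0,0,0]],
    [[0.08,-0.45,0],[0,0,0]],
    [[0.12,-0.7,0],[0,0,0]],
    [[0.155,-0.92,0],[0,0,0]],
    [[0.155,-0.92,0],[0,0,0]],
  ],
)

```text
t: 3.95
tool_pos: [0.4622, 0.0312, 0.2072]
orientation: [-2.209, -2.228, 0.005]
force: [0.4, -0.5, -1.4]
opening: 0.0361
gripper_force: 14.0
```

Request:
jog_arm(
  rows=[
    [[0,0,0.1],[0,0,0]],
    [[0,0,0.18],[0,0,0]],
    [[0,0,0.2],[0,0,0]],
    [[0,0,0.2],[0,0,0]],
  ],
)

```text
t: 4.35
tool_pos: [0.4679, 0.0302, 0.1689]
orientation: [-2.212, -2.229, 0.002]
force: [-0.2, 0.0, -2.5]
opening: 0.0359
gripper_force: 14.0
```

```bash
python3 - <<'E'
from h import *
import pickle
c=cam("side"); save(c,"pics/s2.png",(190,100,330,260),3.7); 
d=cam("top"); pickle.dump((c,d),open("b.pkl","wb"))
E
for i in 1 2 3; do python3 go.py .467 0.028 .12; done
```

```text
t 4.45 p [0.4688 0.0302 0.1702] yhead 0.45 tilt 0.03 F [-0.2 -0.9 -1.6] open 0.0367 g 14.0
shift [-0.011 -0.009  0.251] turn [0.    0.    0.005]
t 4.45 p [0.4688 0.0302 0.1702] yhead 0.45 tilt 0.03 F [-0.2 -0.9 -1.6] open 0.0367 g 14.0
shift [-0.011 -0.009  0.251] turn [0.    0.    0.005]
t 4.45 p [0.4688 0.0302 0.1702] yhead 0.45 tilt 0.03 F [-0.2 -0.9 -1.6] open 0.0367 g 14.0
shift [-0.011 -0.009  0.251] turn [0.    0.    0.005]
```

View pics/s2.png

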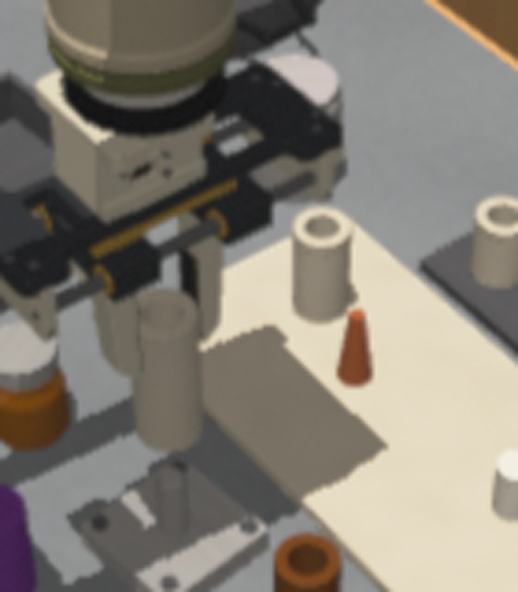

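The tall sleeve hangs upright over the pin, with its rim at (165,310) and foot centre at about (168,430). The pin tip is at (173,469). Next I check the sideways offset.

Run:
```python
from h import *
import pickle
c,d=pickle.load(open("b.pkl","rb"))
q=lambda x,y:((x+.5)/3.7-.5+190,(y+.5)/3.7-.5+100)
print(px2w(c,*q(165,310),.204),px2w(c,*q(168,430),.114),"pin",px2w(c,*q(173,469),.065))
for X in[(.4681,.0282,.204),(.4681,.0282,.114)]: print((w2px(c,X)-[190,100]+.5)*3.7-.5)
```

```text
[0.46577045 0.02125337 0.204     ] [0.46274612 0.02097974 0.114     ] pin [0.47129214 0.03221694 0.065     ]
[161.16474537 300.55470667]
[168.655103   417.88363086]
```

Request:
jog_arm(
  rows=[
    [[0,0,0.06],[0,0,0]],
    [[0,0,0.12],[0,0,0]],
    [[0,0,0.16],[0,0,0]],
    [[0,0,0.19],[0,0,0]],
    [[0,0,0.22],[0,0,0]],
  ],
)

```text
t: 4.95
tool_pos: [0.4681, 0.0302, 0.1248]
orientation: [-2.212, -2.23, 0.001]
force: [0.6, -0.3, -2.1]
opening: 0.0364
gripper_force: 14.0
```

Request:
jog_arm(
  rows=[
    [[0,0,0.02],[0,0,0]],
    [[0,0,0.04],[0,0,0]],
    [[0,0,0.06],[0,0,0]],
    [[0,0,0.06],[0,0,0]],
  ],
)

```text
t: 5.35
tool_pos: [0.4683, 0.0305, 0.1132]
orientation: [-2.212, -2.23, -0.0]
force: [0.4, 2.1, -3.4]
opening: 0.0365
gripper_force: 14.0
```

Request:
jog_arm(
  rows=[
    [[0.005,0,0.015],[0,0,0]],
    [[0.005,0,0.03],[0,0,0]],
    [[0.005,0,0.045],[0,0,0]],
    [[0.005,0,0.045],[0,0,0]],
  ],
)

```text
t: 5.75
tool_pos: [0.4694, 0.0306, 0.1068]
orientation: [2.211, 2.229, 0.001]
force: [-5.5, -1.7, 14.8]
opening: 0.0364
gripper_force: 14.1
```

Request:
jog_arm(
  rows=[
    [[-0.005,-0.01,-0.04],[0,0,0]],
    [[-0.005,-0.01,-0.04],[0,0,0]],
    [[-0.005,-0.01,-0.02],[0,0,0]],
    [[-0.005,-0.01,-0.005],[0,0,0]],
    [[-0.005,-0.01,-0.005],[0,0,0]],
  ],
)

```text
t: 6.25
tool_pos: [0.4669, 0.03, 0.1065]
orientation: [2.212, 2.23, 0.001]
force: [-3.4, -0.8, 10.7]
opening: 0.0362
gripper_force: 14.0
```

```bash
python3 - <<'E'
from h import *
c=cam("side"); save(c,"pics/s3.png",(190,120,310,260),4); 
p=np.array([.4681,.0282])
for z in(.048,.138): print((w2px(c,(*p,z))-[190,120]+.5)*4-.5)
E
python3 go.py
```

```text
[187.69466923 455.20624217]
[180.31145546 339.55561896]
t 6.3 p [0.4669 0.03   0.1066] yhead 0.45 tilt 0.07 F [-3.6 -0.1 11.6] open 0.0364 g 14.0
```

View pics/s3.png

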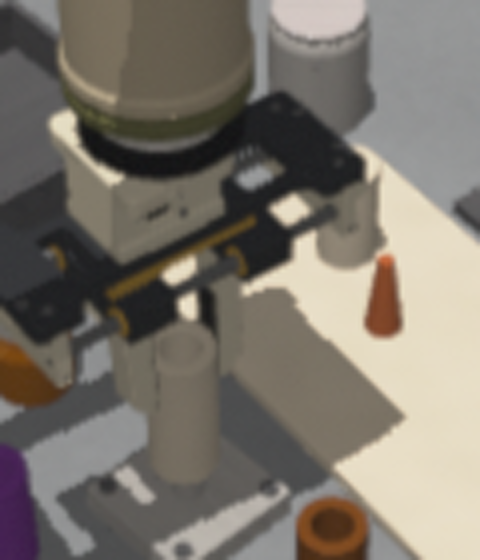

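The foot shows at (186,462) and the rim at (186,343). That is 28 mm above the base, with the same stop after re-centring, so the tall sleeve is narrowed and goes to the tub.

Request:
jog_arm(
  rows=[
    [[0,0,-0.1],[0,0,0]],
    [[0,0,-0.3],[0,0,0]],
    [[0,0,-0.5],[0,0,0]],
    [[0.1,0,-0.5],[0,0,0]],
  ],
)

```text
t: 6.7
tool_pos: [0.4693, 0.0489, 0.2113]
orientation: [2.21, 2.223, 0.008]
force: [1.8, 0.5, -1.0]
opening: 0.0365
gripper_force: 14.0
```

Request:
jog_arm(
  rows=[
    [[0.2,0.03,0],[0,0,0]],
    [[0.4,0.06,0],[0,0,0]],
    [[0.65,0.1,0],[0,0,0]],
    [[0.9,0.14,0],[0,0,0]],
    [[0.9,0.18,0],[0,0,0]],
  ],
)

```text
t: 7.2
tool_pos: [0.4995, 0.2358, 0.2042]
orientation: [-2.205, -2.234, 0.0]
force: [0.5, -0.7, -2.0]
opening: 0.0362
gripper_force: 14.0
```

Request:
jog_arm(
  rows=[
    [[0.2,0,0],[0,0,0]],
    [[0.45,0,0],[0,0,0]],
    [[0.65,0,0],[0,0,0]],
    [[0.725,0,0],[0,0,0]],
    [[0.725,0,0],[0,0,0]],
  ],
)

```text
t: 7.7
tool_pos: [0.4988, 0.3767, 0.2041]
orientation: [-2.21, -2.233, 0.003]
force: [-0.5, -0.7, -1.7]
opening: 0.0365
gripper_force: 14.0
```

Request:
jog_arm(
  rows=[
    [[0,0,0.15],[0,0,0]],
    [[0,0,0.35],[0,0,0]],
    [[0,0,0.5],[0,0,0]],
    [[0,0,0.6],[0,0,0]],
    [[0,0,0.6],[0,0,0]],
  ],
)

```text
t: 8.2
tool_pos: [0.4973, 0.3718, 0.0809]
orientation: [-2.213, -2.228, 0.013]
force: [-0.5, -0.0, -2.1]
opening: 0.0364
gripper_force: 14.0
```

```bash
python3 go.py .503 0.375 .067
```

```text
t 8.2 p [0.4973 0.3718 0.0809] yhead 0.38 tilt 0.47 F [-0.5 -0.  -2.1] open 0.0364 g 14.0
shift [0.016 0.029 0.069] turn [-0.004  0.003  0.004]
```

Request:
jog_arm(
  rows=[
    [[0,0,0.02],[0,0,0]],
    [[0,0,0.04],[0,0,0]],
    [[0,0,0.055],[0,0,0]],
    [[0,0,0.055],[0,0,0]],
    [[0,0,0.055],[0,0,0]],
  ],
)

```text
t: 8.7
tool_pos: [0.4999, 0.3757, 0.0752]
orientation: [2.212, 2.23, 0.001]
force: [0.4, -0.5, -1.8]
opening: 0.0364
gripper_force: 14.0
```

Request:
jog_arm(
  rows=[
    [[0,0,0.015],[0,0,0]],
    [[0,0,0.03],[0,0,0]],
    [[0,0,0.03],[0,0,0]],
  ],
)

```text
t: 9.0
tool_pos: [0.4992, 0.3752, 0.0679]
orientation: [-2.212, -2.23, 0.002]
force: [-0.7, -1.2, -2.1]
opening: 0.0364
gripper_force: 14.0
```

Request:
jog_arm(
  rows=[
    [[0,0,0.01],[0,0,0]],
    [[0,0,0.01],[0,0,0]],
    [[0,0,0.01],[0,0,0]],
  ],
)

```text
t: 9.3
tool_pos: [0.4995, 0.3755, 0.0666]
orientation: [-2.213, -2.23, 0.0]
force: [0.9, 1.1, -2.4]
opening: 0.0361
gripper_force: 14.0
```

Request:
jog_arm(
  rows=[
    [[0,0,0.01],[0,0,0]],
    [[0,0,0.01],[0,0,0]],
    [[0,0,0.015],[0,0,0]],
    [[0,0,0.015],[0,0,0]],
  ],
)

```text
t: 9.7
tool_pos: [0.5002, 0.3765, 0.0655]
orientation: [-2.212, -2.23, -0.004]
force: [-4.3, 2.0, 7.8]
opening: 0.0362
gripper_force: 14.0
```

Request:
jog_arm(
  rows=[
    [[0,0,-0.005],[0,0,0]],
    [[0,0,-0.005],[0,0,0]],
    [[0,0,-0.005],[0,0,0]],
    [[0,0,-0.005],[0,0,0]],
  ],
  hand=-0.3,
)

```text
t: 10.1
tool_pos: [0.4995, 0.3753, 0.0643]
orientation: [-2.213, -2.23, 0.001]
force: [-0.1, -0.1, 0.0]
opening: 0.0596
gripper_force: 0.0
```

Request:
jog_arm(
  rows=[
    [[0,0,-0.1],[0,0,0]],
    [[0,0,-0.3],[0,0,0]],
    [[0,0,-0.5],[0,0,0]],
    [[-0.1,0.05,-0.6],[0,0,0]],
    [[-0.3,0.2,-0.6],[0,0,0]],
  ],
)

```text
t: 10.6
tool_pos: [0.5409, 0.319, 0.1899]
orientation: [2.206, 2.234, 0.012]
force: [0.9, 0.7, 0.5]
opening: 0.0605
gripper_force: 0.0
```

Request:
jog_arm(
  rows=[
    [[-0.2,0.15,0],[0,0,0]],
    [[-0.4,0.3,0],[0,0,0]],
    [[-0.6,0.4,0],[0,0,0]],
    [[-0.8,0.5,0],[0,0,0]],
    [[-0.92,0.57,0],[0,0,0]],
  ],
)

```text
t: 11.1
tool_pos: [0.6566, 0.1292, 0.1843]
orientation: [2.215, 2.227, -0.001]
force: [-0.1, 0.8, -0.1]
opening: 0.0602
gripper_force: 0.0
```

```bash
python3 - <<'E'
from h import *
c=cam("top"); save(c,"pics/t4.png",(120,150,320,290),4)
E
python3 go.py .654 0.131 .2
```

```text
t 11.15 p [0.658  0.126  0.1842] yhead 0.19 tilt 0.14 F [-0.3 -1.9 -0.1] open 0.0606 g 0.0
shift [ 0.025 -0.02  -0.079] turn [0.    0.002 0.002]
```

View pics/t4.png

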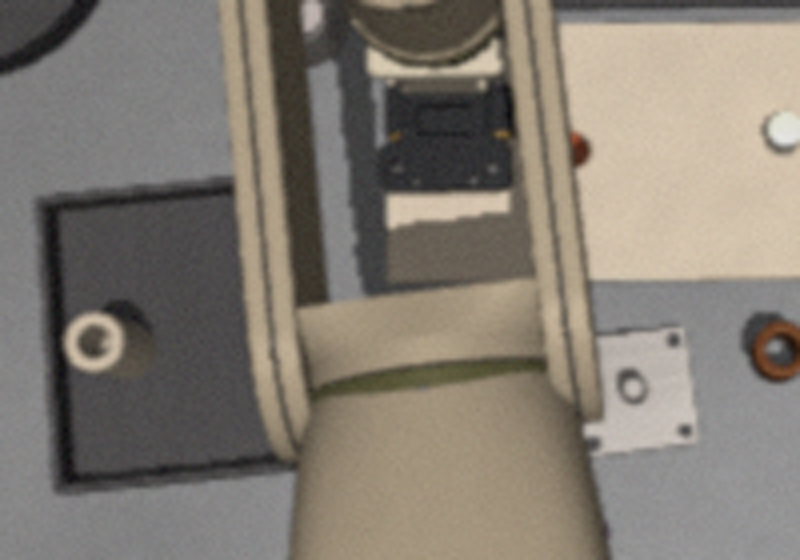

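The tall sleeve stands upright in the tub, with its rim at (95,342). Now the middle sleeve.

Request:
jog_arm(
  rows=[
    [[0,0,0.15],[0,0,0]],
    [[0,0,0.35],[0,0,0]],
    [[0,0,0.55],[0,0,0]],
    [[0,0,0.66],[0,0,0]],
    [[0,0,0.68],[0,0,0]],
  ],
)

```text
t: 11.65
tool_pos: [0.6521, 0.1324, 0.0438]
orientation: [-2.209, -2.227, 0.009]
force: [-1.0, 0.4, -0.2]
opening: 0.0605
gripper_force: 0.0
```

Request:
jog_arm(
  rows=[
    [[0,0,0],[0,0,0]],
    [[0,0,0],[0,0,0]],
    [[0,0,0],[0,0,0]],
    [[0,0,0],[0,0,0]],
    [[0,0,0],[0,0,0]],
  ],
  hand=0.6,
)

```text
t: 12.15
tool_pos: [0.6571, 0.133, 0.051]
orientation: [2.211, 2.229, 0.005]
force: [-0.3, 0.2, 7.9]
opening: 0.0387
gripper_force: 14.0
```

Request:
jog_arm(
  rows=[
    [[0,0,-0.1],[0,0,0]],
    [[0,0,-0.3],[0,0,0]],
    [[0,0,-0.5],[0,0,0]],
    [[0,0,-0.55],[0,0,0]],
    [[0,0,-0.55],[0,0,0]],
  ],
)

```text
t: 12.65
tool_pos: [0.6574, 0.1329, 0.1619]
orientation: [2.21, 2.228, 0.007]
force: [1.0, 0.2, -1.0]
opening: 0.0386
gripper_force: 13.9
```

Request:
jog_arm(
  rows=[
    [[-0.12,-0.22,0],[0,0,0]],
    [[-0.25,-0.45,0],[0,0,0]],
    [[-0.38,-0.7,0],[0,0,0]],
    [[-0.5,-0.92,0],[0,0,0]],
    [[-0.5,-0.93,0],[0,0,0]],
  ],
)

```text
t: 13.15
tool_pos: [0.4642, 0.0297, 0.1543]
orientation: [-2.21, -2.225, 0.009]
force: [-0.5, 0.1, -1.0]
opening: 0.0387
gripper_force: 13.9
```

Request:
jog_arm(
  rows=[
    [[0,0,0.05],[0,0,0]],
    [[0,0,0.1],[0,0,0]],
    [[0,0,0.12],[0,0,0]],
    [[0,0,0.12],[0,0,0]],
  ],
)

```text
t: 13.55
tool_pos: [0.4699, 0.0317, 0.1328]
orientation: [-2.21, -2.229, 0.003]
force: [0.3, 0.3, -1.0]
opening: 0.0389
gripper_force: 13.9
```

```bash
python3 go.py .467 0.03 .05
```

```text
t 13.55 p [0.4699 0.0317 0.1328] yhead 0.49 tilt 0.18 F [ 0.3  0.3 -1. ] open 0.0389 g 13.9
shift [-0.008 -0.013  0.414] turn [-0.002 -0.     0.005]
```

Request:
jog_arm(
  rows=[
    [[-0.008,-0.012,0.04],[0,0,0]],
    [[-0.008,-0.012,0.08],[0,0,0]],
    [[-0.008,-0.012,0.11],[0,0,0]],
    [[-0.008,-0.012,0.13],[0,0,0]],
    [[-0.008,-0.012,0.13],[0,0,0]],
  ],
)

```text
t: 14.05
tool_pos: [0.4675, 0.0296, 0.1078]
orientation: [-2.212, -2.23, 0.001]
force: [-0.5, -0.0, -1.4]
opening: 0.0389
gripper_force: 13.9
```

Request:
jog_arm(
  rows=[
    [[0,0,0.02],[0,0,0]],
    [[0,0,0.04],[0,0,0]],
    [[0,0,0.05],[0,0,0]],
    [[0,0,0.05],[0,0,0]],
  ],
)

```text
t: 14.45
tool_pos: [0.4677, 0.0296, 0.0983]
orientation: [-2.212, -2.23, 0.001]
force: [0.5, -1.2, -0.7]
opening: 0.0388
gripper_force: 13.9
```

Request:
jog_arm(
  rows=[
    [[0,0,0.02],[0,0,0]],
    [[0,0,0.04],[0,0,0]],
    [[0,0,0.055],[0,0,0]],
    [[0,0,0.055],[0,0,0]],
  ],
)

```text
t: 14.85
tool_pos: [0.4676, 0.0296, 0.087]
orientation: [-2.212, -2.23, 0.001]
force: [0.4, 0.5, -1.1]
opening: 0.0387
gripper_force: 13.9
```

Request:
jog_arm(
  rows=[
    [[0,0,0.012],[0,0,0]],
    [[0,0,0.025],[0,0,0]],
    [[0,0,0.025],[0,0,0]],
  ],
)

```text
t: 15.15
tool_pos: [0.4676, 0.0296, 0.0822]
orientation: [-2.212, -2.23, 0.001]
force: [-0.0, 0.5, -1.2]
opening: 0.0389
gripper_force: 13.9
```

Request:
jog_arm(
  rows=[
    [[0,0,0.015],[0,0,0]],
    [[0,0,0.03],[0,0,0]],
    [[0,0,0.03],[0,0,0]],
  ],
)

```text
t: 15.45
tool_pos: [0.4676, 0.0296, 0.0761]
orientation: [-2.212, -2.23, 0.001]
force: [0.7, 0.1, -1.0]
opening: 0.0386
gripper_force: 13.9
```

Request:
jog_arm(
  rows=[
    [[0,0,0.015],[0,0,0]],
    [[0,0,0.03],[0,0,0]],
    [[0,0,0.03],[0,0,0]],
  ],
)

```text
t: 15.75
tool_pos: [0.4676, 0.0296, 0.0701]
orientation: [-2.212, -2.23, 0.001]
force: [0.5, 0.4, -1.6]
opening: 0.0387
gripper_force: 13.9
```

Request:
jog_arm(
  rows=[
    [[0,0,0.02],[0,0,0]],
    [[0,0,0.035],[0,0,0]],
    [[0,0,0.045],[0,0,0]],
    [[0,0,0.045],[0,0,0]],
  ],
)

```text
t: 16.15
tool_pos: [0.4677, 0.0296, 0.0612]
orientation: [-2.212, -2.23, 0.001]
force: [-0.3, -0.1, -1.4]
opening: 0.0387
gripper_force: 13.9
```

Request:
jog_arm(
  rows=[
    [[0,0,0.005],[0,0,0]],
    [[0,0,0.01],[0,0,0]],
    [[0,0,0.01],[0,0,0]],
  ],
)

```text
t: 16.45
tool_pos: [0.4679, 0.0296, 0.0595]
orientation: [-2.213, -2.23, 0.0]
force: [-0.1, -0.3, -1.0]
opening: 0.0389
gripper_force: 13.9
```

Request:
jog_arm(
  rows=[
    [[0,0,0.008],[0,0,0]],
    [[0,0,0.016],[0,0,0]],
    [[0,0,0.016],[0,0,0]],
    [[0,0,0.016],[0,0,0]],
  ],
)

```text
t: 16.85
tool_pos: [0.4677, 0.0295, 0.058]
orientation: [-2.212, -2.23, 0.001]
force: [-11.5, -0.5, 18.3]
opening: 0.0386
gripper_force: 14.1
```

The middle sleeve went home, with contact at the full 45 mm, so it goes to the shelf.

Request:
jog_arm(
  rows=[
    [[0,0,-0.05],[0,0,0]],
    [[0,0,-0.2],[0,0,0]],
    [[0,0,-0.4],[0,0,0]],
    [[0,0,-0.5],[0,0,0]],
    [[-0.1,0.05,-0.5],[0,0,0]],
  ],
)

```text
t: 17.35
tool_pos: [0.4805, 0.0108, 0.1611]
orientation: [2.207, 2.229, 0.008]
force: [0.3, -0.2, -0.8]
opening: 0.0387
gripper_force: 14.0
```

Request:
jog_arm(
  rows=[
    [[-0.2,0.05,0],[0,0,0]],
    [[-0.4,0.1,0],[0,0,0]],
    [[-0.6,0.2,0],[0,0,0]],
    [[-0.8,0.3,0],[0,0,0]],
    [[-0.95,0.3,0],[0,0,0]],
  ],
)

```text
t: 17.85
tool_pos: [0.5412, -0.1824, 0.1567]
orientation: [2.212, 2.228, 0.001]
force: [-0.7, 0.4, -0.7]
opening: 0.0391
gripper_force: 14.0
```

Request:
jog_arm(
  rows=[
    [[-0.2,0,0],[0,0,0]],
    [[-0.45,0,0],[0,0,0]],
    [[-0.7,0,0],[0,0,0]],
    [[-0.9,0,0],[0,0,0]],
    [[-1,0,0],[0,0,0]],
  ],
)

```text
t: 18.35
tool_pos: [0.5405, -0.3836, 0.1564]
orientation: [2.215, 2.227, -0.001]
force: [-0.2, 0.1, -1.0]
opening: 0.0387
gripper_force: 14.0
```

Request:
jog_arm(
  rows=[
    [[0,0,0.1],[0,0,0]],
    [[0,0,0.25],[0,0,0]],
    [[0,0,0.38],[0,0,0]],
    [[0,0,0.45],[0,0,0]],
    [[0,0,0.45],[0,0,0]],
  ],
)

```text
t: 18.85
tool_pos: [0.5397, -0.3786, 0.0636]
orientation: [-2.209, -2.227, 0.001]
force: [0.2, 0.0, -0.4]
opening: 0.0388
gripper_force: 14.0
```

```bash
python3 go.py .54 -0.38 .05
```

```text
t 18.85 p [ 0.5397 -0.3786  0.0636] yhead 0.46 tilt 0.28 F [ 0.2  0.  -0.4] open 0.0388 g 14.0
shift [-0.007  0.002  0.068] turn [-0.002 -0.002  0.005]
```

Request:
jog_arm(
  rows=[
    [[0,0,0.02],[0,0,0]],
    [[0,0,0.04],[0,0,0]],
    [[0,0,0.06],[0,0,0]],
    [[0,0,0.06],[0,0,0]],
    [[0,0,0.06],[0,0,0]],
  ],
)

```text
t: 19.35
tool_pos: [0.5414, -0.3799, 0.0548]
orientation: [2.212, 2.23, 0.0]
force: [-0.3, -0.5, -1.1]
opening: 0.0387
gripper_force: 14.0
```

Request:
jog_arm(
  rows=[
    [[0,0,0.008],[0,0,0]],
    [[0,0,0.012],[0,0,0]],
    [[0,0,0.012],[0,0,0]],
  ],
)

```text
t: 19.65
tool_pos: [0.5411, -0.3798, 0.0519]
orientation: [-2.212, -2.23, 0.0]
force: [0.3, 0.5, -0.9]
opening: 0.0384
gripper_force: 14.0
```

Request:
jog_arm(
  rows=[
    [[0,0,0.008],[0,0,0]],
    [[0,0,0.012],[0,0,0]],
    [[0,0,0.012],[0,0,0]],
    [[0,0,0.012],[0,0,0]],
  ],
)

```text
t: 20.05
tool_pos: [0.5414, -0.3801, 0.0503]
orientation: [2.212, 2.23, 0.0]
force: [-0.6, 0.9, 5.8]
opening: 0.0388
gripper_force: 14.0
```

Request:
jog_arm(
  rows=[
    [[0,0,-0.005],[0,0,0]],
    [[0,0,-0.005],[0,0,0]],
    [[0,0,-0.005],[0,0,0]],
    [[0,0,-0.005],[0,0,0]],
  ],
  hand=-0.3,
)

```text
t: 20.45
tool_pos: [0.5411, -0.3797, 0.0503]
orientation: [-2.212, -2.23, 0.0]
force: [-0.3, -0.0, -0.5]
opening: 0.0599
gripper_force: 0.0
```

Request:
jog_arm(
  rows=[
    [[0,0,-0.1],[0,0,0]],
    [[0,0,-0.3],[0,0,0]],
    [[0,0,-0.5],[0,0,0]],
    [[0.1,0.05,-0.5],[0,0,0]],
    [[0.3,0.15,-0.5],[0,0,0]],
  ],
)

```text
t: 20.95
tool_pos: [0.571, -0.3224, 0.1532]
orientation: [2.214, 2.222, -0.0]
force: [0.3, -0.1, -0.8]
opening: 0.0605
gripper_force: 0.0
```

Request:
jog_arm(
  rows=[
    [[0.2,0.1,0],[0,0,0]],
    [[0.45,0.2,0],[0,0,0]],
    [[0.7,0.3,0],[0,0,0]],
    [[0.83,0.3,0],[0,0,0]],
    [[0.83,0.3,0],[0,0,0]],
  ],
)

```text
t: 21.45
tool_pos: [0.6301, -0.1482, 0.1504]
orientation: [-2.206, -2.235, -0.001]
force: [0.4, -1.1, 0.2]
opening: 0.0603
gripper_force: 0.0
```

Request:
jog_arm(
  rows=[
    [[0,0,0],[0,0,0]],
    [[0,0,0],[0,0,0]],
  ],
)

```text
t: 21.65
tool_pos: [0.6292, -0.1542, 0.1506]
orientation: [2.213, 2.229, -0.001]
force: [0.1, 0.5, -0.2]
opening: 0.0603
gripper_force: 0.0
```

```bash
python3 go.py .631 -0.154 .028
python3 - <<'E'
from h import *
c=cam("side"); save(c,"pics/s5.png",(270,190,450,320),4.4)
for X in[(.6305,-.155,.062),(.54,-.38,.082)]: print((w2px(c,X)-[270,190]+.5)*4.4-.5)
E
```

```text
t 21.65 p [ 0.6292 -0.1542  0.1506] yhead 0.42 tilt 0.03 F [ 0.1  0.5 -0.2] open 0.0603 g 0.0
shift [0.001 0.009 0.613] turn [-0.     0.     0.005]
[362.25291918 255.4907581 ]
[592.70278355 693.75373786]
```

View pics/s5.png

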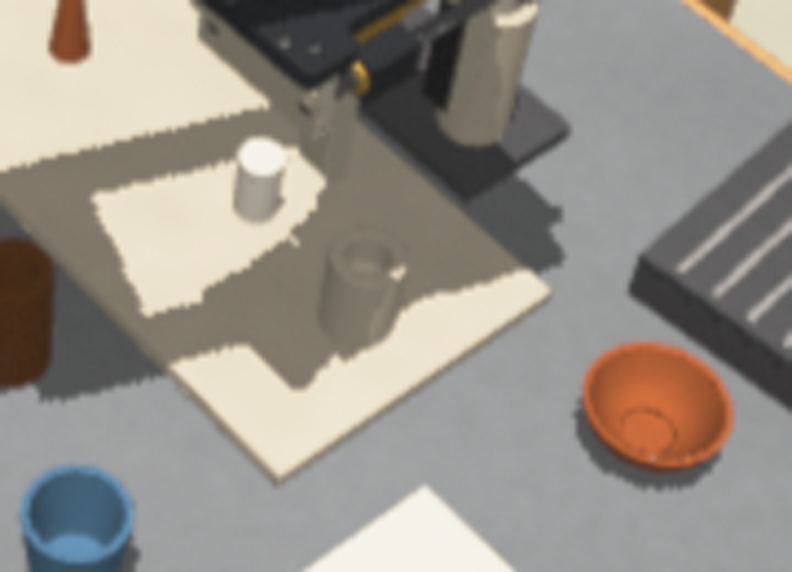

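The short sleeve's rim is at (367,257), untouched and within 2 mm of the prediction. Now I grasp it.

Request:
jog_arm(
  rows=[
    [[-0.006,0.009,0.15],[0,0,0]],
    [[-0.006,0.009,0.35],[0,0,0]],
    [[-0.006,0.009,0.5],[0,0,0]],
    [[-0.006,0.009,0.58],[0,0,0]],
    [[-0.006,0.009,0.605],[0,0,0]],
  ],
)

```text
t: 22.2
tool_pos: [0.6295, -0.155, 0.0273]
orientation: [-2.212, -2.226, 0.003]
force: [-1.0, 0.5, 0.1]
opening: 0.0605
gripper_force: 0.0
```

Request:
jog_arm(
  rows=[
    [[0,0,0],[0,0,0]],
    [[0,0,0],[0,0,0]],
    [[0,0,0],[0,0,0]],
    [[0,0,0],[0,0,0]],
    [[0,0,0],[0,0,0]],
  ],
  hand=0.6,
)

```text
t: 22.7
tool_pos: [0.6327, -0.1547, 0.0317]
orientation: [2.21, 2.228, 0.002]
force: [0.8, -0.6, 6.8]
opening: 0.0361
gripper_force: 14.0
```

Request:
jog_arm(
  rows=[
    [[0,0,-0.1],[0,0,0]],
    [[0,0,-0.3],[0,0,0]],
    [[0,0,-0.5],[0,0,0]],
    [[0,0,-0.55],[0,0,0]],
    [[0,0,-0.55],[0,0,0]],
  ],
)

```text
t: 23.2
tool_pos: [0.6329, -0.1548, 0.1427]
orientation: [2.209, 2.227, 0.004]
force: [0.1, -0.4, -1.1]
opening: 0.0363
gripper_force: 14.0
```

```bash
python3 go.py .4677 .0295 .05
```

```text
t 23.2 p [ 0.6329 -0.1548  0.1427] yhead 0.46 tilt 0.3 F [ 0.1 -0.4 -1.1] open 0.0363 g 14.0
shift [ 0.929 -0.821  0.458] turn [0.003 0.001 0.005]
```

Request:
jog_arm(
  rows=[
    [[0.2,-0.18,0],[0,0,0]],
    [[0.4,-0.36,0],[0,0,0]],
    [[0.6,-0.54,0],[0,0,0]],
    [[0.8,-0.71,0],[0,0,0]],
    [[0.92,-0.82,0],[0,0,0]],
  ],
)

```text
t: 23.7
tool_pos: [0.4625, 0.0298, 0.1368]
orientation: [-2.21, -2.228, 0.004]
force: [-0.5, 0.9, 0.7]
opening: 0.0361
gripper_force: 14.0
```

Request:
jog_arm(
  rows=[
    [[0,0,0.05],[0,0,0]],
    [[0,0,0.1],[0,0,0]],
    [[0,0,0.15],[0,0,0]],
    [[0,0,0.18],[0,0,0]],
    [[0,0,0.18],[0,0,0]],
  ],
)

```text
t: 24.2
tool_pos: [0.465, 0.0277, 0.1017]
orientation: [-2.212, -2.227, 0.004]
force: [-0.2, -0.2, -0.5]
opening: 0.0363
gripper_force: 14.0
```

Request:
jog_arm(
  rows=[
    [[0,0,0],[0,0,0]],
  ],
)

```text
t: 24.3
tool_pos: [0.4659, 0.0278, 0.1033]
orientation: [-2.213, -2.229, 0.001]
force: [-0.7, -1.2, -0.7]
opening: 0.0364
gripper_force: 14.0
```

```bash
python3 go.py .4677 .0295 .085
python3 - <<'E'
from h import *
c=cam("side"); save(c,"pics/s6.png",(190,130,290,260),4.5)
for z in (.087,.137,.065): print((w2px(c,(.4681,.0282,z))-[190,130]+.5)*4.5-.5)
E
```

```text
t 24.3 p [0.4659 0.0278 0.1033] yhead 0.39 tilt 0.05 F [-0.7 -1.2 -0.7] open 0.0364 g 14.0
shift [0.008 0.009 0.091] turn [-0.001 -0.     0.004]
[207.74458423 412.7462461 ]
[203.01096309 338.59882856]
[209.72684852 443.79642397]
```

View pics/s6.png

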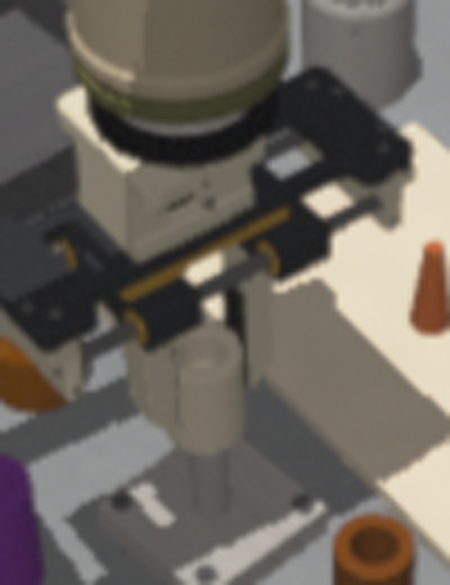

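The short sleeve (foot at about (208,430)) lines up with the pin (x≈210). Now I lower it slowly.

Request:
jog_arm(
  rows=[
    [[0.007,0.008,0.03],[0,0,0]],
    [[0.007,0.008,0.06],[0,0,0]],
    [[0.007,0.008,0.08],[0,0,0]],
    [[0.007,0.008,0.1],[0,0,0]],
    [[0.007,0.008,0.1],[0,0,0]],
  ],
)

```text
t: 24.85
tool_pos: [0.4667, 0.0299, 0.0828]
orientation: [-2.212, -2.23, 0.001]
force: [-0.1, 0.5, -0.5]
opening: 0.0366
gripper_force: 14.0
```

Request:
jog_arm(
  rows=[
    [[0,0,0.02],[0,0,0]],
    [[0,0,0.035],[0,0,0]],
    [[0,0,0.035],[0,0,0]],
  ],
)

```text
t: 25.15
tool_pos: [0.467, 0.0298, 0.0761]
orientation: [-2.212, -2.23, 0.001]
force: [0.3, -0.4, -1.5]
opening: 0.0361
gripper_force: 14.0
```

Entered. I keep going past the possible stop at about 0.068.

Request:
jog_arm(
  rows=[
    [[0,0,0.015],[0,0,0]],
    [[0,0,0.03],[0,0,0]],
    [[0,0,0.04],[0,0,0]],
    [[0,0,0.04],[0,0,0]],
  ],
)

```text
t: 25.55
tool_pos: [0.467, 0.0298, 0.0682]
orientation: [-2.212, -2.23, 0.001]
force: [-0.2, -0.1, -1.9]
opening: 0.0363
gripper_force: 14.0
```

Request:
jog_arm(
  rows=[
    [[0,0,0.01],[0,0,0]],
    [[0,0,0.015],[0,0,0]],
    [[0,0,0.015],[0,0,0]],
  ],
)

```text
t: 25.85
tool_pos: [0.4677, 0.0298, 0.0672]
orientation: [2.212, 2.23, 0.0]
force: [-7.9, -0.3, 15.0]
opening: 0.0365
gripper_force: 14.0
```

It stops at 28 mm, so it is narrowed. I hold briefly, then take it to the tub.

Request:
jog_arm(
  rows=[
    [[0,-0.004,-0.005],[0,0,0]],
    [[0,-0.004,-0.005],[0,0,0]],
    [[0,-0.004,-0.005],[0,0,0]],
    [[0,-0.004,-0.005],[0,0,0]],
  ],
)

```text
t: 26.25
tool_pos: [0.4672, 0.0298, 0.0674]
orientation: [2.212, 2.23, 0.001]
force: [-1.1, 0.9, 7.1]
opening: 0.0364
gripper_force: 14.0
```

Request:
jog_arm(
  rows=[
    [[0,0,-0.1],[0,0,0]],
    [[0,0,-0.3],[0,0,0]],
    [[0,0,-0.5],[0,0,0]],
    [[0,0,-0.55],[0,0,0]],
    [[0.1,0,-0.55],[0,0,0]],
  ],
)

```text
t: 26.75
tool_pos: [0.4682, 0.0486, 0.1791]
orientation: [2.212, 2.225, 0.004]
force: [0.0, 0.2, -1.4]
opening: 0.0363
gripper_force: 14.0
```

Request:
jog_arm(
  rows=[
    [[0.2,0.03,0],[0,0,0]],
    [[0.4,0.06,0],[0,0,0]],
    [[0.6,0.1,0],[0,0,0]],
    [[0.8,0.14,0],[0,0,0]],
    [[0.9,0.18,0],[0,0,0]],
  ],
)

```text
t: 27.25
tool_pos: [0.5003, 0.233, 0.1754]
orientation: [-2.21, -2.232, 0.001]
force: [0.2, 0.3, -0.8]
opening: 0.0362
gripper_force: 14.0
```

Request:
jog_arm(
  rows=[
    [[0.2,0,0],[0,0,0]],
    [[0.35,0,0],[0,0,0]],
    [[0.4,0,0],[0,0,0]],
    [[0.4,0,0],[0,0,0]],
    [[0.4,0,0],[0,0,0]],
  ],
)

```text
t: 27.75
tool_pos: [0.5001, 0.3091, 0.1759]
orientation: [2.212, 2.23, -0.002]
force: [0.5, 0.2, -0.7]
opening: 0.0365
gripper_force: 14.0
```

```bash
python3 go.py .503 .31 .03
```

```text
t 27.75 p [0.5001 0.3091 0.1759] yhead 0.46 tilt 0.08 F [ 0.5  0.2 -0.7] open 0.0365 g 14.0
shift [0.005 0.015 0.729] turn [-0.001  0.001  0.005]
```

Request:
jog_arm(
  rows=[
    [[0,0,0.15],[0,0,0]],
    [[0,0,0.35],[0,0,0]],
    [[0,0,0.52],[0,0,0]],
    [[0,0,0.63],[0,0,0]],
    [[0,0,0.68],[0,0,0]],
  ],
)

```text
t: 28.25
tool_pos: [0.4988, 0.3075, 0.0377]
orientation: [-2.214, -2.228, 0.007]
force: [-0.4, 0.6, -1.0]
opening: 0.0369
gripper_force: 14.0
```

Request:
jog_arm(
  rows=[
    [[0,0,0.01],[0,0,0]],
    [[0,0,0.02],[0,0,0]],
    [[0,0,0.03],[0,0,0]],
    [[0,0,0.03],[0,0,0]],
    [[0,0,0.03],[0,0,0]],
  ],
)

```text
t: 28.75
tool_pos: [0.5009, 0.3104, 0.0356]
orientation: [2.212, 2.23, 0.002]
force: [0.4, 0.2, -1.1]
opening: 0.0367
gripper_force: 14.0
```

Request:
jog_arm(
  rows=[
    [[0,0,0.01],[0,0,0]],
    [[0,0,0.02],[0,0,0]],
    [[0,0,0.02],[0,0,0]],
  ],
)

```text
t: 29.05
tool_pos: [0.5, 0.31, 0.0302]
orientation: [-2.212, -2.23, 0.001]
force: [0.3, -0.6, -1.1]
opening: 0.0363
gripper_force: 14.0
```

Request:
jog_arm(
  rows=[
    [[0,0,0.01],[0,0,0]],
    [[0,0,0.015],[0,0,0]],
    [[0,0,0.015],[0,0,0]],
  ],
)

```text
t: 29.35
tool_pos: [0.5001, 0.31, 0.0273]
orientation: [-2.212, -2.23, 0.001]
force: [0.3, 0.1, -0.4]
opening: 0.0369
gripper_force: 14.0
```

Request:
jog_arm(
  rows=[
    [[0,0,0.005],[0,0,0]],
    [[0,0,0.01],[0,0,0]],
    [[0,0,0.01],[0,0,0]],
  ],
)

```text
t: 29.65
tool_pos: [0.5006, 0.3102, 0.0259]
orientation: [2.212, 2.23, 0.001]
force: [0.6, 0.4, -0.0]
opening: 0.0367
gripper_force: 14.0
```

Just touching the floor. Release and lift away, then a final check.

Request:
jog_arm(
  rows=[
    [[0,0,0],[0,0,0]],
    [[0,0,0],[0,0,0]],
    [[0,0,0],[0,0,0]],
    [[0,0,0],[0,0,0]],
  ],
  hand=-0.3,
)

```text
t: 30.05
tool_pos: [0.5003, 0.3101, 0.0256]
orientation: [-2.213, -2.23, 0.0]
force: [0.0, 0.6, -0.4]
opening: 0.0598
gripper_force: 0.0
```

Request:
jog_arm(
  rows=[
    [[0,0,-0.1],[0,0,0]],
    [[0,0,-0.3],[0,0,0]],
    [[0,0,-0.5],[0,0,0]],
    [[0,0,-0.75],[0,0,0]],
    [[0,0,-0.9],[0,0,0]],
  ],
)

```text
t: 30.55
tool_pos: [0.5014, 0.3107, 0.2102]
orientation: [2.212, 2.229, 0.007]
force: [0.8, 0.1, 0.6]
opening: 0.0603
gripper_force: 0.0
```

Request:
jog_arm(
  rows=[
    [[-0.2,-0.2,0],[0,0,0]],
    [[-0.4,-0.3,0],[0,0,0]],
    [[-0.6,-0.4,0],[0,0,0]],
    [[-0.7,-0.5,0],[0,0,0]],
    [[-0.7,-0.5,0],[0,0,0]],
  ],
)

```text
t: 31.05
tool_pos: [0.3999, 0.1673, 0.2056]
orientation: [2.215, 2.228, -0.001]
force: [1.1, 1.2, -0.1]
opening: 0.0601
gripper_force: 0.0
```

```bash
python3 - <<'E'
from h import *
c=cam("side"); d=cam("top")
f=np.hstack([cv2.resize(x["frame"][:,:,::-1],(400,300)) for x in (c,d)]); cv2.imwrite("pics/fin.png",f)
E
python3 go.py
```

```text
t 31.15 p [0.4018 0.1693 0.2061] yhead 0.4 tilt 0.1 F [ 1.1  1.  -0. ] open 0.0605 g 0.0
```

View pics/fin.png

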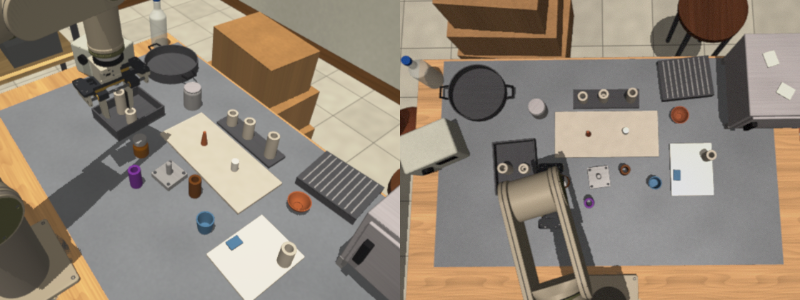

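The tall (502,168) and short (523,168) sleeves stand upright in the tub, and the middle one (711,154) stands on the shelf. The bystanders and stock sleeves look unmoved, so I hand in.

```bash
python3 -c "
from plant import robot
print(robot.close_job())"
```

```text
the job is handed in; nothing more can be done
None
```

The job is handed in with no verdict returned: the tall and short sleeves both stuck 28 mm above the gauge base and stand in the scrap tub, the middle one went fully home and stands on the kiln shelf, and all three were upright in the last picture.

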